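# Drive a printing block's register peg home

## Robot

A 6-joint arm with a two-finger parallel gripper is mounted at the origin on the work surface. World frame = base frame: x ahead of the robot, y to its left, z up, the work surface at z = 0. Lengths are in mm, angles in rad, forces in N, time in s.
With the tool pointing down it reaches from about 300 to 775 mm from the base axis. Payload 14.6 kg.
Tool frame: the origin (TCP) lies at the very end of the fingers, on their centre line; the grasp point (between the pads) lies 19 mm behind it; z points along the fingers, y is the line along which they close (so a half turn about z gives the same grasp; the last joint's range is limited). The gripper opens to 94 mm and grips with 3 to 60 N. Pads are 16 mm wide; open, the fingers measure 119 mm over their backs; the gripper's body (75 mm by 177 mm) begins 78 mm behind the grasp point.
Start: joints at [1.151, 0.3, 1.521, -0, 1.321, -0.067], TCP at [190.037, 516.116, 205.446] pointing down, gripper open.
Joint ranges: [-3.03, 3.03], [-0.79, 2.21], [0.23, 2.52], [-1.04, 4.18], [0, 3.07], [-2.55, 2.55]. Speed limits (rad/s): [2.22, 2.22, 2.57, 3.14, 3.14, 3.14].

## Interface

Orientations are given as [roll, pitch, yaw] about the fixed x, y, z axes, in that order (R = Rz(yaw) Ry(pitch) Rx(roll)).
In Python, from cell import manip, camera, get_calibration gives the robot as it stands. The module is installed in compiled form; this text tells all that it offers.
- The arm moves only by the tool jog_arm, never from a script. Its argument "plan" is one flat list of numbers, 6 for each row, row after row: the shift along the world's x, y, z in m, then the turn, a rotation vector about the world's x, y, z in degrees. A call has 1 to 20 rows; each row is the pose to reach, as a shift and turn from the pose commanded when the call began; what a row does not reach only later rows make up. A row lasts 1/10 s, in which the tool goes at most 50 mm and 8.59 degrees, less where a joint would pass 70% of its speed; a pose out of reach is approached as far as the arm can. A call with a gripper value outside its range is refused whole. "claw" is the finger opening in m, from 0 to 0.094, set as the call begins (left out, the last holds). The fingers move at their own pace and stop on an object; "force" is the grip in N (left out, the last holds). Time passes only in rows, so rows that repeat a pose let the fingers close. It gives the time, the measured TCP pose, the force, the opening and the grip force at its end, in the units of the state.
- manip.read_state(): the state, without advancing time (a new reading comes with each control period).
- camera(name): name is "scene" or "side" or "wrist"; returns (picture, depth): 384x512x3 uint8, red, green, blue; 384x512 float32, mm along the optical axis (not along the pixel's ray), 0 where there is no reading.
- get_calibration(name): a dict with "fx", "fy", "cx", "cy" (pixels), "origin" and "attitude" of the camera in the world. Camera axes: x right, y down, z forward; pixel columns grow to the right and rows downward; lengths in mm; the calibration is good to about 2 mm. A picture is of the moment at which its call begins: read the wrist's pose just before it. get_calibration takes no time and is no camera call; for the wrist camera it gives the pose at the moment of the call.
- manip.sign_off(): hands the job in; it is judged then, once.
The state is a dict: "clock": time; "joints": joint angles; "qd": joint speeds; "effort": joint torques, N m; "eef_pos": TCP position; "eef_rot": TCP orientation; "wrist_force": force on the tool from outside, world axes, zero at the start; "moment": the same for the moment, N m; "finger_gap": finger opening in mm; "finger_force": force on a finger pad.
Only numpy, scipy, OpenCV 4.12 (cv2) and the standard library are available. Lean on these libraries where they do the work, as an engineer would, in place of code of your own. Each camera call takes 0.05 s, during which the arm holds its last target. There are 200 camera calls.

## Task

The brass register peg near the end of the carved printing block still stands proud. Slide the block along the fence of the punch stand until the peg is centred under the sprung punch, let go of it and leave it there. Then take the round carver's mallet and strike the head of the punch, with as many blows as it needs, until the peg is driven home, flush with the face of the block; touch punch and peg with no finger. Let the punch spring back up, lay the mallet back on the grey felt pad and leave the other things on the bench where they are.

Things in the scene. Friction and masses are not known exactly. Their poses are not given: they have to be found in the camera images.
- stand: Punch stand, a green cast C-frame fixed to the bench. Origin on the bench straight below the punch axis; x points from the open throat back to the column, y along the fence, z up. Its bed, on which the block slides, is 12 mm high and reaches from y = -180 to +70 mm and x = -50 to +110 mm.
- fence (a point): Foot of the middle of the fence's working face, 32 mm in +x from the punch axis, 12 mm above the bench. The brass fence is 10 mm high and 10 mm thick, y = -60 to +60 mm. With the block's long side against it the block's centre line lies under the punch axis.
- column (a point): Top centre of the stand's column (36 by 46 mm), 86 mm in +x from the punch axis, 98 mm above the bench. An arm 30 mm wide, 72 to 98 mm above the bench, runs from it to the guide bush round the punch (34 mm across, 62 to 101 mm above the bench).
- punch_tip (a point): Lower end of the steel punch, a flat face 14 mm across. At rest 48 mm above the bench, so 12 mm above the top of the block on the bed.
- punch_head (a point): Centre of the top of the punch's domed head (30 mm across), 80 mm above the tip: 128 mm above the bench at rest, the highest point of the stand.
- punch (a joint): Travel of the punch straight down, m: 0 at rest; its stop at 0.0118 leaves the face just clear of the block, so it cannot bruise it. Preloaded spring: about 3 N start it, 5 N hold it at the stop, and it springs back up when let go.
- block: Carved pear-wood printing block, 64 mm (own x) by 140 mm (own y) by 24 mm thick, 0.17 kg. Origin at the centre of its underside. It starts on the bed, long side roughly along the fence and 2 to 12 mm off it, its peg (+y) end towards the punch, the peg 40 to 85 mm short of it on the stand's -y side. It slides freely.
- peg_seat (a point): Centre of the peg's hole in the block's top face, ringed in red (17 mm across): on its long centre line, 50 mm from its middle towards its +y end.
- peg (a joint): How far the brass peg (10 mm across) has been driven into the block, m: it starts at 0 to 0.003 and is flush at 0.008 (0.0065 or more is home). It is a tight fit: about 30 N shift it, besides the punch's spring, more than the arm can lean on a mallet held by its grip; blows of about 0.3 m/s drive it some mm each, and it stays.
- peg_top (a point): Centre of the peg's top face, 5 to 8 mm above the block's top at the start, so at least 4 mm below the punch when it is slid under.
- mallet: Round carver's mallet, 195 mm long, 0.28 to 0.44 kg, lying on the felt. x axis: along the mallet from handle to head. Origin on that axis in mid-grip, 80 mm from the handle's end. Oval grip 27 mm wide (upright flat sides) and 32 mm tall, x = -64 to +25 mm; end knob 34 mm. Centre of mass near x = +50 mm. Lying, the axis rises to the head by 0.108 rad, the origin 25.5 mm above the felt.
- mallet_head (a point): Middle of the mallet's dark round head, on its axis, at the mallet's x = +70 mm. The head runs from x = +25 mm, 54 mm across, widening evenly to 72 mm at +92 mm, then straight to +115 mm. Its side strikes, anywhere; its lower side is almost level as it lies, 33 mm straight below this point.
- felt: Grey felt pad fixed to the bench, 240 mm (own x) by 160 mm (own y), 4 mm thick; origin at the centre of its underside.
- gouge: Gouge with a yellow handle, 150 mm long, 20 mm thick, lying in front of the stand; origin on the bench near its middle. Leave it alone.
- veiner: Gouge with a dark handle, 150 mm long, 20 mm thick, lying beyond the felt; origin near its middle. Leave it alone.
- spare_block: Another carved block, 110 by 160 by 26 mm; origin at the centre of its underside. Leave it alone.
- oilstone: Grey oilstone in a dark wooden tray, 85 by 200 by 32 mm; origin at the centre of its underside. Leave it alone.
- ink_jar: Amber ink jar with a black cap, 60 mm across, 75 mm high; origin at the centre of its underside. Leave it alone.
- baren: Round wooden printing baren, 120 mm across, with a bar handle, 30 mm high; origin at the centre of its underside. Leave it alone.

How it is judged:
By the outcome, as a careful person would: the job done as asked, in the order asked, and still so for the second after the job is handed in, with the robot touching nothing.
It also fails if it takes over 64 s, if anything falls off the work surface, if the arm or the gripper's body presses on something with over 40 N, if the wrist force passes 120 N, or if a joint passes its speed limit or range.

## Working session

There is one attempt and no reset: what is moved stays moved. The work goes in short steps, Python scripts to look and compute and a tool call to move; the robot and the scene stay as the last step left them, time stands still between calls to the robot, and variables do not carry over. Pictures are saved under pics/ and viewed, at most 10 in all, crops included, and the job is handed in when it is done.

Besides the shell and the picture viewer there is one more tool, called after ">>>" by a JSON object that holds its "fn" and its "kwargs", one argument or row to a line. jog_arm: Moves the arm, as the interface text tells. Its arguments: {"type":"object","properties":{"plan":{"type":"array"},"claw":{"type":"number"},"force":{"type":"number"}},"required":["plan"]}

```bash
mkdir -p pics
cat > h.py <<'E'
import numpy as np, cv2
from cell import manip, camera, get_calibration
from scipy.spatial.transform import Rotation as Ro
def att(c):
    a=np.array(c["attitude"],float)
    return a if a.shape==(3,3) else Ro.from_euler('xyz',a).as_matrix()
def pts(depth,c):
    v,u=np.mgrid[:384,:512]
    P=np.stack([(u-c["cx"])/c["fx"]*depth,(v-c["cy"])/c["fy"]*depth,depth],-1)
    return P@att(c).T+np.array(c["origin"])
def ray(u,v,z,c):
    d=att(c)@np.array([(u-c["cx"])/c["fx"],(v-c["cy"])/c["fy"],1]); o=np.array(c["origin"],float)
    return o+d*(z-o[2])/d[2]
def proj(p,c):
    q=att(c).T@(np.array(p,float)-np.array(c["origin"])); return c["fx"]*q[0]/q[2]+c["cx"],c["fy"]*q[1]/q[2]+c["cy"]
def snap(n,f):
    c=get_calibration(n); im,d=camera(n); cv2.imwrite(f"pics/{f}.png",im[:,:,::-1]); np.savez(f"pics/{f}.npz",im=im,d=d,P=pts(d,c)); return im,d,c
E
python3 - <<'E'
from h import *
for n in("scene","side","wrist"):
    im,d,c=snap(n,n+"0"); print(n,c)
print(manip.read_state())
a=cv2.imread("pics/scene0.png");b=cv2.imread("pics/side0.png")
cv2.imwrite("pics/both.png",cv2.resize(np.vstack([a,b]),(400,600)))
E
```

```text
scene {'fx': 362.03213425026826, 'fy': 362.03213425026826, 'cx': 257.5419646008486, 'cy': 182.49302423498514, 'origin': array([1036.02611284,  526.63961085,  979.12454754]), 'attitude': array([-2.45130989,  0.00354413,  2.45725433])}
side {'fx': 467.28151637606027, 'fy': 467.28151637606027, 'cx': 254.38773789197913, 'cy': 200.7545894210938, 'origin': array([   78.36390716, -1396.03538467,   940.59514552]), 'attitude': array([-2.09938334, -0.00638704, -0.33180793])}
wrist {'fx': 292.74651040615487, 'fy': 292.74651040615487, 'cx': 251.39167841865546, 'cy': 188.73630695777283, 'origin': array([116.96929577, 542.62745704, 385.27018547]), 'attitude': array([2.86871703e+00, 1.48808412e-03, 1.21846926e+00])}
{'clock': 0.15, 'joints': array([ 1.15136472e+00,  3.00314950e-01,  1.52140861e+00, -4.09772214e-05,
        1.32068926e+00, -6.66016500e-02]), 'qd': array([ 0.00058438, -0.00227536, -0.00096782, -0.0008745 ,  0.00197097,
        0.00011401]), 'effort': array([-1.13164959e-03, -5.31964374e+01, -3.52811587e+01,  7.08139152e-02,
        2.36549880e-02, -7.09647884e-05]), 'eef_pos': array([189.9929704 , 515.94396922, 205.04494714]), 'eef_rot': array([-3.14077166e+00, -1.49780866e-05,  2.78877285e+00]), 'wrist_force': array([ 0.90180308, -0.74946784,  0.19274517]), 'moment': array([-0.03741601,  0.00689218,  0.05900626]), 'finger_force': 0.0, 'finger_gap': 93.94855832672587}
```

View pics/scene0.png

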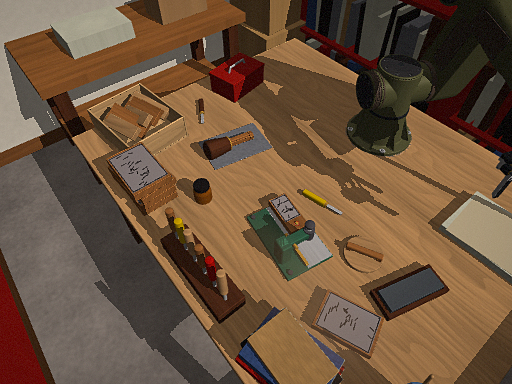

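View pics/side0.png

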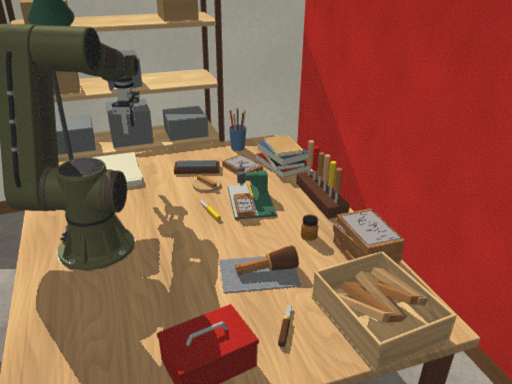

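The scene view shows the stand at about (290,240), the block at (287,208), the punch head at (309,227), the mallet at (230,145) on the felt, and the yellow gouge at (320,200). The side view agrees.

Run:
```python
from h import *
z=np.load("pics/scene0.npz");im=z["im"];P=z["P"];hsv=cv2.cvtColor(im,cv2.COLOR_RGB2HSV)
v,u=np.mgrid[:384,:512]
def box(a,b,c,d): return (u>a)&(u<b)&(v>c)&(v<d)
def rect(m,name):
    p=P[m&(z["d"]>0)]; r=cv2.minAreaRect(p[:,:2].astype(np.float32)); print(name,m.sum(),np.round(np.median(p,0),1),np.round(r[0],1),np.round(r[1],1),round(r[2],1)); return p
H,S,V=[hsv[...,i].astype(int) for i in range(3)]
g=box(240,340,180,285)&(H>55)&(H<90)&(S>80)
rect(g&(P[...,2]>5)&(P[...,2]<18),"bed green"); 
rect(g&(P[...,2]>88)&(P[...,2]<108),"arm+col top")
b=box(240,340,180,250)
rect(b&(P[...,2]>117)&(P[...,2]<140),"head")
rect(b&(P[...,2]>33)&(P[...,2]<40)&~g,"blocktop")
red=box(240,340,180,250)&((H<8)|(H>172))&(S>150)&(V>90); rect(red,"red")
f=box(200,275,120,172)
rect(f&(S<70)&(P[...,2]<9)&(P[...,2]>1)&(V>60),"felt")
p=rect(f&(P[...,2]>14),"mallet"); 
hd=p[p[:,2]>48]; print("head",hd.mean(0),hd[:,2].max())
q=p[:,:2]-p[:,:2].mean(0); U,s,W=np.linalg.svd(q,full_matrices=False); t=q@W[0]; print(W[0],p[:,:2].mean(0)+W[0]*t.min(),p[:,:2].mean(0)+W[0]*t.max())
ye=box(295,350,180,220)&(H>20)&(H<32)&(S>170)&(V>150); rect(ye,"gouge")
print(P[227,309],P[100:101,230])
cs=cv2.resize(im[175:290,235:350],None,fx=5,fy=5,interpolation=cv2.INTER_CUBIC)
cv2.imwrite("pics/c1.png",cs[:,:,::-1])
```

```text
bed green 220 [613.8  26.9  10.9] [596.5 126.9] [250.7 151.8] 80.1
arm+col top 239 [624.2 180.3  96.3] [626.3 176.5] [39.7 88. ] 86.1
head 83 [576.5 187.9 125.4] [575.1 186.9] [30.4 25.6] 45.5
blocktop 598 [550.1  75.4  35.5] [558.9 101.1] [201.1  78.7] 70.4
red 9 [555.7 127.2  34.9] [555.8 124.7] [13.4 13.9] 88.8
felt 909 [ 458.3 -267.9    3.1] [ 467.5 -348.9] [261. 238.] 78.5
mallet 693 [ 544.7 -286.6   45.8] [ 503.5 -296.4] [ 66.8 198.7] 86.0
head [ 561.78203249 -294.31672003   62.49943229] 78.29410577225349
[ 0.99868747 -0.05121843] [ 404.63440919 -283.58791811] [ 603.40811921 -293.78217662]
gouge 95 [427.7  75.9  18.7] [428.2  75.4] [18.4 83. ] 10.3
[584.77619792 194.03494756 127.68982677] [[ 330.32747934 -531.30158573    4.24554996]]
```

View pics/c1.png

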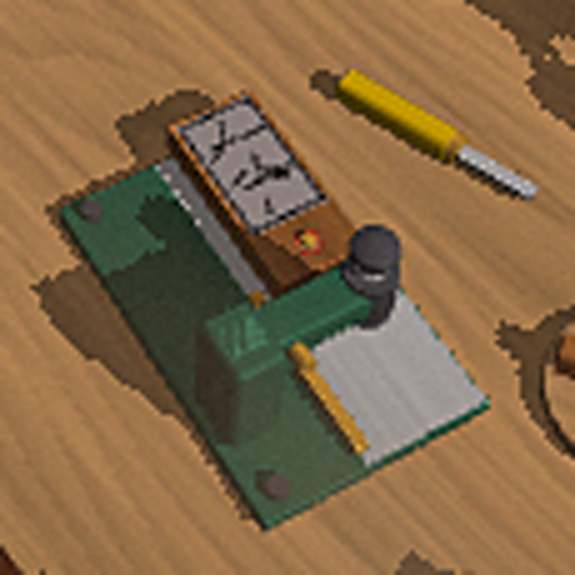

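The crop shows the block's peg at (308,240), the punch head at (375,245) and the fence running from (258,298) to (365,450). That puts the punch axis at about (576,187) with the stand yawed about -10°. Next I go above the block's far end.

>>> {"fn": "jog_arm", "kwargs": {
  "plan": [0.35, -0.485, 0, 0, 0, -79.7, 0.35, -0.485, 0, 0, 0, -79.7, 0.35, -0.485, 0, 0, 0, -79.7, 0.35, -0.485, 0, 0, 0, -79.7, 0.35, -0.485, 0, 0, 0, -79.7, 0.35, -0.485, 0, 0, 0, -79.7, 0.35, -0.485, 0, 0, 0, -79.7, 0.35, -0.485, 0, 0, 0, -79.7, 0.35, -0.485, 0, 0, 0, -79.7, 0.35, -0.485, 0, 0, 0, -79.7, 0.35, -0.485, 0, 0, 0, -79.7, 0.35, -0.485, 0, 0, 0, -79.7, 0.35, -0.485, 0, 0, 0, -79.7, 0.35, -0.485, 0, 0, 0, -79.7, 0.35, -0.485, 0, 0, 0, -79.7, 0.35, -0.485, 0, 0, 0, -79.7],
  "claw": 0.094
}}

```text
clock: 1.75
eef_pos: [539.6, 32.2, 205.6]
eef_rot: [3.141, -0.0, 1.399]
wrist_force: [-0.3, 0.2, -1.1]
finger_gap: 93.9
finger_force: 0.0
```

Run:
```python
from h import *
s=manip.read_state(); print(s["eef_pos"],s["eef_rot"],s["clock"],s["joints"])
im,d,c=snap("wrist","w1"); print(c["origin"],Ro.from_matrix(att(c)).as_matrix()[:,2])
```

```text
[539.59377458  32.17799358 205.64896813] [ 3.14143618e+00 -6.62812305e-05  1.39929128e+00] 1.75 [-8.21721473e-03  2.78608629e-01  1.54790038e+00  4.13073143e-05
  1.31491848e+00  1.63277381e-01]
[553.58924262 108.96115672 385.96336536] [-0.04592287 -0.2660109  -0.96287553]
```

View pics/w1.png

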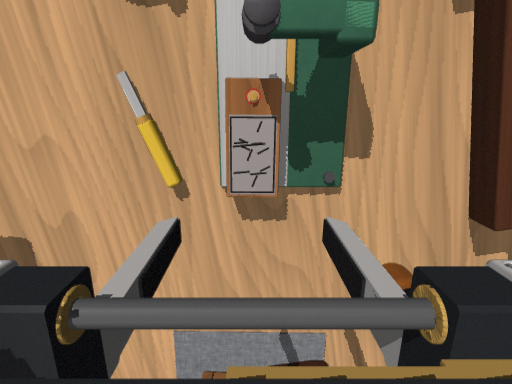

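The wrist view shows the block at columns 226–281, rows 78–196, the peg at (253,97), the fence edge at (290,65) and the punch head at (262,15).

Run:
```python
from h import *
z=np.load("pics/w1.npz");im=z["im"];P=z["P"];d=z["d"]
c=get_calibration("wrist")
hsv=cv2.cvtColor(im,cv2.COLOR_RGB2HSV);H,S,V=[hsv[...,i].astype(int) for i in range(3)]
v,u=np.mgrid[:384,:512]; roi=(u>200)&(u<390)&(v<215)
def rect(m,n):
    p=P[m];r=cv2.minAreaRect(p[:,:2].astype(np.float32));print(n,m.sum(),np.round(np.median(p,0),1),np.round(r[0],1),np.round(r[1],1),round(r[2],2));return p
Z=P[...,2]
m=roi&(v>72)&(u<300)&(Z>33)&(Z<38.5);p=rect(m,"block")
m2=cv2.erode(m.astype(np.uint8),np.ones((3,3)));rect(m2>0,"erod")
pegm=(u>240)&(u<266)&(v>85)&(v<108)
red=pegm&((H<8)|(H>170))&(S>160)&(V>110); 
yel=pegm&(H>10)&(H<28)&(S>130)&(V>150)&(Z>38)
for n,mm,zz in(("red",red,36),("peg",yel,None)):
    p=P[mm];ys,xs=np.nonzero(mm);print(n,mm.sum(),p.mean(0) if len(p) else 0, xs.mean() if len(xs) else 0,ys.mean() if len(xs) else 0, p[:,2].max() if len(p) else 0)
    if len(xs): 
        x0=(xs.min()+xs.max())/2;y0=(ys.min()+ys.max())/2;print(" ray",ray(x0,y0,zz or p[:,2].max(),c))
# fence face
fe=roi&(Z>18)&(Z<26)&(H>12)&(H<32)&(S>120);p=rect(fe,"fence")
rect(roi&(Z>8)&(Z<16)&(v<192),"bed")
q=P[roi&(Z>120)];rect(roi&(Z>120),"head")
rect(roi&(Z>92)&(Z<103)&(H>55)&(H<95)&(S>80),"arm")
# block edges: lines in each side
for name,xs in(("L",-1),("R",1)):
    pp=[]
    for r in range(90,190,4):
        cols=np.nonzero(m[r])[0]
        if len(cols):
            k=cols.min()-.5 if xs<0 else cols.max()+.5; pp.append(ray(k,r,36,c)[:2])
    pp=np.array(pp,np.float32); l=cv2.fitLine(pp,cv2.DIST_HUBER,0,.01,.01).ravel(); print(name,l, np.degrees(np.arctan2(l[1],l[0])))
```

```text
block 5882 [549.   77.5  37.2] [548.4  71. ] [139.1  64.2] 79.71
erod 3087 [550.4  87.7  37.2] [548.4  71. ] [136.8  61.6] 79.78
red 59 [557.17311334 121.52156017  43.21813837] 252.76271186440678 94.61016949152543 385.96336536235145
 ray [557.4927712  120.12516848  36.        ]
peg 61 [557.1309542  120.4522067   41.93665224] 252.75409836065575 95.60655737704919 43.87190642340897
 ray [557.58527472 120.92010556  43.87190642]
fence 460 [605.6 147.4  22.8] [605.8 146.6] [56.2  9.9] 80.23
bed 12897 [606.9 111.5  13. ] [592.5 109.4] [217.1 160.2] 80.25
head 957 [571.3 177.5 128.1] [571.6 147.8] [80.4 29.4] 85.14
arm 3791 [635.8 170.5  98.7] [628.3 169.2] [34.4 93. ] 79.84
L [1.7513639e-01 9.8454416e-01 5.1528217e+02 6.7501373e+01] 79.9134
R [1.7750752e-01 9.8411947e-01 5.8052747e+02 6.9102432e+01] 79.77538
```

>>> {"fn": "jog_arm", "kwargs": {
  "plan": [0.0015, 0, -0.05, 0, 0, 0, 0.0015, 0, -0.1, 0, 0, 0, 0.0015, 0, -0.145, 0, 0, 0, 0.0015, 0, -0.17, 0, 0, 0, 0.0015, 0, -0.183, 0, 0, 0, 0.0015, 0, -0.183, 0, 0, 0, 0.0015, 0, -0.183, 0, 0, 0]
}}

```text
clock: 2.5
eef_pos: [542.3, 31.4, 23.9]
eef_rot: [3.14, -0.0, 1.398]
wrist_force: [0.4, -0.7, 0.4]
finger_gap: 93.6
finger_force: 0.0
```

>>> {"fn": "jog_arm", "kwargs": {
  "plan": [0, 0, 0, 0, 0, 0, 0, 0, 0, 0, 0, 0, 0, 0, 0, 0, 0, 0, 0, 0, 0, 0, 0, 0, 0, 0, 0, 0, 0, 0, 0, 0, 0, 0, 0, 0, 0, 0, 0, 0, 0, 0],
  "claw": 0.05,
  "force": 15
}}

```text
clock: 3.2
eef_pos: [541.6, 31.1, 22.8]
eef_rot: [3.141, 0.0, 1.398]
wrist_force: [-3.0, -0.2, 6.4]
finger_gap: 64.2
finger_force: 15.0
```

>>> {"fn": "jog_arm", "kwargs": {
  "plan": [0.004, 0.012, 0, 0, 0, 0, 0.008, 0.03, 0, 0, 0, 0, 0.012, 0.046, 0, 0, 0, 0, 0.015, 0.057, 0, 0, 0, 0, 0.0163, 0.0622, 0, 0, 0, 0, 0.0163, 0.0622, 0, 0, 0, 0, 0.0163, 0.0622, 0, 0, 0, 0]
}}

```text
clock: 3.9
eef_pos: [558.3, 94.3, 22.8]
eef_rot: [3.141, -0.001, 1.398]
wrist_force: [1.4, 4.3, 4.9]
finger_gap: 64.0
finger_force: 15.0
```

Run:
```python
from h import *
s=manip.read_state(); print(s["eef_pos"],s["eef_rot"],s["wrist_force"])
im,d,c=snap("wrist","w2"); im2,d2,c2=snap("scene","s2")
cv2.imwrite("pics/c2.png",np.hstack([im[:260,120:420],cv2.resize(im2[175:290,235:350],(260,260))])[:,:,::-1])
```

```text
[558.29211142  94.27969219  22.80016867] [ 3.14066394e+00 -1.10685800e-03  1.39806894e+00] [1.38203914 4.31943575 4.93812372]
```

View pics/c2.png

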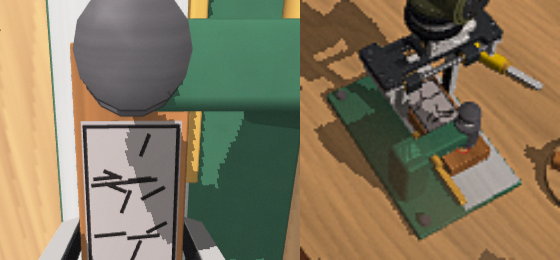

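The wrist crop shows the punch head centred near (253,53) in full-frame pixels with radius 58, and the block edge almost at the fence (u≈310).

Run:
```python
from h import *
z=np.load("pics/w2.npz");im=z["im"];P=z["P"];d=z["d"];Z=P[...,2];c=get_calibration("wrist")
hsv=cv2.cvtColor(im,cv2.COLOR_RGB2HSV);H,S,V=[hsv[...,i].astype(int) for i in range(3)]
v,u=np.mgrid[:384,:512]
hd=(Z>105)&(u>180)&(u<325)&(v<130)&(d>0)&(S<60)
p=P[hd]; print("head n",hd.sum(),p.min(0),p.max(0))
# sphere fit to dome
q=p[(p[:,2]>118)]; A=np.c_[2*q,np.ones(len(q))]; s=np.linalg.lstsq(A,(q**2).sum(1),rcond=None)[0]; print("sphere",s[:3],np.sqrt(s[3]+s[:3]@s[:3]))
for lo,hi in((112,116),(116,120),(120,124)):
    q=p[(p[:,2]>lo)&(p[:,2]<hi)][:,:2]
    if len(q)>30:
        A=np.c_[2*q,np.ones(len(q))]; s=np.linalg.lstsq(A,(q**2).sum(1),rcond=None)[0]; print(lo,len(q),s[:2],np.sqrt(s[2]+s[:2]@s[:2]))
fe=(Z>19)&(Z<26)&(H>12)&(H<32)&(S>120)&(u>290)&(u<340)&(v<200)
for sgn in(-1,):
    pp=[];bb=[]
    for r in range(120,185,4):
        cols=np.nonzero(fe[r])[0]
        if len(cols): pp.append(ray(cols.min()-.5,r,22,c)[:2]); 
        cb=np.nonzero((Z[r]>33)&(Z[r]<40)&(u[r]>200)&(u[r]<330))[0]
        if len(cb): bb.append(ray(cb.max()+.5,r,36,c)[:2])
    for n,a in(("fence",pp),("blockR",bb)):
        l=cv2.fitLine(np.array(a,np.float32),cv2.DIST_HUBER,0,.01,.01).ravel(); print(n,len(a),l)
        x=np.array([.9854,-.1705]);print(" x-offset from TCP",(l[2:]-np.array([558.29,94.28]))@x)
p=P[fe];r=cv2.minAreaRect(p[:,:2].astype(np.float32));print(r,cv2.boxPoints(r))
# scene: head
z=np.load("pics/s2.npz");P=z["P"];H_=(P[...,2]>112)&(P[...,2]<140)&(np.hypot(P[...,0]-576,P[...,1]-186)<22);p=P[H_];print("scene head",p.min(0),p.max(0),np.median(p,0))
```

```text
head n 10983 [560.49708294 169.50027906 119.87865146] [589.0590901  196.11490777 131.02029062]
sphere [574.73130886 183.88105928 109.14587301] 21.246007001008923
120 72 [574.81311918 184.39934626] 14.693530666151396
fence 16 [1.6648804e-01 9.8604345e-01 6.0230969e+02 1.4242026e+02]
 x-offset from TCP 35.169090958618206
blockR 17 [1.6709913e-01 9.8594010e-01 5.9930255e+02 1.4048982e+02]
 x-offset from TCP 32.534993303894076
((609.7562866210938, 169.9048614501953), (101.86058044433594, 10.114330291748047), 80.1880874633789) [[596.0938   120.581375]
 [606.06024  118.85774 ]
 [623.41876  219.22835 ]
 [613.45233  220.95198 ]]
scene head [561.40135182 171.5346905  117.26607634] [589.00710197 200.47566338 129.81565887] [576.31274674 187.67227779 125.29955454]
```

>>> {"fn": "jog_arm", "kwargs": {
  "plan": [0.001, 0.0005, 0, 0, 0, 0, 0.002, 0.0008, 0, 0, 0, 0, 0.002, 0.0008, 0, 0, 0, 0, 0.002, 0.0008, 0, 0, 0, 0]
}}

```text
clock: 4.4
eef_pos: [558.7, 94.1, 22.7]
eef_rot: [-3.139, 0.001, 1.398]
wrist_force: [-10.5, -1.0, 13.5]
finger_gap: 63.7
finger_force: 15.0
```

>>> {"fn": "jog_arm", "kwargs": {
  "plan": [0, 0.0012, 0, 0, 0, 0, -0.0002, 0.0018, 0, 0, 0, 0, -0.0002, 0.0018, 0, 0, 0, 0, -0.0002, 0.0018, 0, 0, 0, 0]
}}

```text
clock: 4.8
eef_pos: [558.8, 94.5, 22.6]
eef_rot: [-3.139, 0.003, 1.398]
wrist_force: [-8.4, -10.7, 13.5]
finger_gap: 64.0
finger_force: 15.0
```

>>> {"fn": "jog_arm", "kwargs": {
  "plan": [-0.0004, 0.0006, 0.0005, 0, 0, 0, -0.0006, 0.001, 0.001, 0, 0, 0, -0.0006, 0.001, 0.001, 0, 0, 0, -0.0006, 0.001, 0.001, 0, 0, 0]
}}

```text
clock: 5.2
eef_pos: [558.9, 97.0, 23.1]
eef_rot: [-3.141, 0.0, 1.398]
wrist_force: [-0.7, -0.1, -2.4]
finger_gap: 63.7
finger_force: 15.0
```

Run:
```python
from h import *
s=manip.read_state(); print(s["eef_pos"],s["eef_rot"],s["wrist_force"])
im,d,c=snap("wrist","w3"); im2,d2,c2=snap("side","sd3")
P=pts(d,c);Z=P[...,2];v,u=np.mgrid[:384,:512]
bb=[];ff=[]
hsv=cv2.cvtColor(im,cv2.COLOR_RGB2HSV);H,S,V=[hsv[...,i].astype(int) for i in range(3)]
for r in range(120,185,4):
    cb=np.nonzero((Z[r]>33)&(Z[r]<40)&(u[r]>200)&(u[r]<330))[0]; cf=np.nonzero((Z[r]>19)&(Z[r]<26)&(H[r]>12)&(H[r]<32)&(S[r]>120)&(u[r]>290)&(u[r]<340))[0]
    print(r,cb.min(),cb.max(),cf.min() if len(cf) else 0, end='; ')
i=im[:260,120:420]; cv2.imwrite("pics/c3.png",np.hstack([cv2.resize(i,None,fx=1.6,fy=1.6),cv2.resize(im2[150:230,210:290],(300,416))])[:,:,::-1])
```

```text
[558.87854603  97.04210837  23.13420509] [-3.14113003e+00  9.60597728e-05  1.39795642e+00] [-0.68378648 -0.08797429 -2.4009577 ]
120 201 308 309; 124 201 308 309; 128 201 307 308; 132 201 307 308; 136 201 307 308; 140 201 307 308; 144 201 307 308; 148 201 306 307; 152 201 306 307; 156 201 306 307; 160 201 306 307; 164 201 306 307; 168 201 306 307; 172 201 305 306; 176 201 305 306; 180 201 305 306; 184 201 305 306;
```

View pics/c3.png

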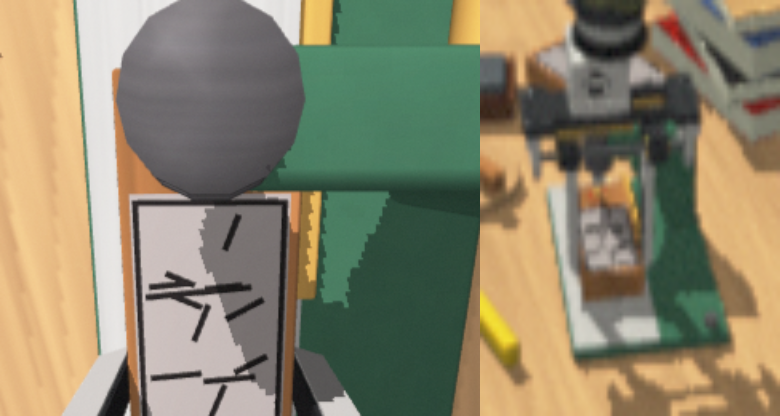

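The crop shows the block against the fence, with the panel's upper edge at crop row 200 (full-frame row 125) just clear of the punch head. I'll measure the peg's position from that panel edge.

Run:
```python
from h import *
cn=get_calibration("wrist"); s=manip.read_state()
# camera pose in tool frame is constant
T=Ro.from_euler('xyz',s["eef_rot"]); rel=T.inv().apply(np.array(cn["origin"])-s["eef_pos"]); ra=T.as_matrix().T@att(cn)
poses={"w1":([539.594,32.178,205.649],[3.14143,-.00007,1.39929]),"w2":([558.292,94.280,22.800],[3.14066,-.00111,1.39807]),"w3":(s["eef_pos"],s["eef_rot"])}
for n,(p,r) in poses.items():
    im=np.load(f"pics/{n}.npz")["im"]; R=Ro.from_euler('xyz',r)
    c=dict(cn);c["origin"]=R.apply(rel)+p;M=R.as_matrix()@ra;c["attitude"]=M
    g=cv2.cvtColor(im,cv2.COLOR_RGB2HSV)
    out=[]
    cols=(240,245,262,268) if n=="w1" else (210,215,235,240)
    for u0 in cols:
        sat=g[100:150,u0,1].astype(float); k=np.nonzero(sat<70)[0]
        # first low-sat row with wood above
        k=[x for x in k if x>2 and sat[x-2]>90]; 
        if k: out.append(ray(u0,100+k[0]-.5,36,c)[:2])
    y=np.array([.172,.985]); print(n,np.round(np.array(out)@y,2), np.array(p[:2])@y)
```

```text
w1 [193.76 193.77 193.81 193.82] 124.505498
w2 [259.48 259.48 259.49 259.49] 188.892024
w3 [262.27 262.27] 191.6791535878334
```

Run:
```python
from h import *
c=get_calibration("wrist"); z=np.load("pics/w3.npz");P=z["P"];im=z["im"]
for n in("w3",):
    hsv=cv2.cvtColor(im,cv2.COLOR_RGB2HSV); v,u=np.mgrid[:384,:512]
    m=((P[...,2]>112)&(u>185)&(u<320)&(v<128)&(hsv[...,1]<60)).astype(np.uint8)
    k=max(cv2.findContours(m,0,2)[0],key=cv2.contourArea); (x,y),r=cv2.minEnclosingCircle(k); e=cv2.fitEllipse(k); print((x,y),r,e)
    for zz in(120,122,124): print(zz,ray(x,y,zz,c),ray(*e[0],zz,c), r*(c["origin"][2]-zz)/c["fx"])
    q=P[(m>0)&(P[...,2]>118)]; A=np.c_[2*q,np.ones(len(q))]; s=np.linalg.lstsq(A,(q**2).sum(1),rcond=None)[0]; print("sphere",s[:3],np.sqrt(s[3]+s[:3]@s[:3]))
    print(q[:,2].max(), q[q[:,2]>q[:,2].max()-.3].mean(0))
```

```text
(251.0, 59.376033782958984) 62.98036193847656 ((251.2359161376953, 58.6644401550293), (115.75224304199219, 125.59638214111328), 178.59327697753906)
120 [575.03881497 185.60535106 120.        ] [575.12983976 185.76535655 120.        ] 17.969073983537267
122 [574.99294454 185.32192285 122.        ] [575.08178973 185.47809697 122.        ] 17.538801650991967
124 [574.9470741  185.03849463 124.        ] [575.03373969 185.1908374  124.        ] 17.108529318446667
sphere [574.73938853 183.55373103 162.62240298] 36.04042866447746
203.4277449134161 [573.08641654 173.78998789 203.42774491]
```

>>> {"fn": "jog_arm", "kwargs": {
  "plan": [0, -0.001, 0, 0, 0, 0, -0.0002, -0.0017, 0, 0, 0, 0, -0.0002, -0.0017, 0, 0, 0, 0, -0.0002, -0.0017, 0, 0, 0, 0]
}}

```text
clock: 5.7
eef_pos: [558.8, 95.2, 23.4]
eef_rot: [-3.141, 0.0, 1.398]
wrist_force: [-0.9, 0.3, -1.6]
finger_gap: 63.4
finger_force: 15.0
```

>>> {"fn": "jog_arm", "kwargs": {
  "plan": [0, 0, -0.0006, 0, 0, 0, 0, 0, -0.0006, 0, 0, 0]
}}

```text
clock: 5.9
eef_pos: [558.8, 95.2, 22.8]
eef_rot: [-3.141, 0.0, 1.398]
wrist_force: [-1.1, -0.5, -1.6]
finger_gap: 64.2
finger_force: 15.0
```

>>> {"fn": "jog_arm", "kwargs": {
  "plan": [0, 0, 0, 0, 0, 0, 0, 0, 0, 0, 0, 0, 0, 0, 0, 0, 0, 0, 0, 0, 0, 0, 0, 0, 0, 0, 0.02, 0, 0, 0, 0, 0, 0.06, 0, 0, 0, 0, -0.03, 0.1, 0, 0, 0, 0, -0.07, 0.13, 0, 0, 0, 0, -0.1, 0.13, 0, 0, 0, 0, -0.1, 0.13, 0, 0, 0],
  "claw": 0.084
}}

```text
clock: 6.9
eef_pos: [559.1, -7.7, 153.8]
eef_rot: [3.14, 0.0, 1.395]
wrist_force: [-0.6, 0.1, -0.1]
finger_gap: 84.3
finger_force: 0.0
```

Run:
```python
from h import *
s=manip.read_state(); print(s["eef_pos"],s["eef_rot"])
im,d,c=snap("wrist","w4"); im2,d2,c2=snap("side","sd4"); im3,d3,c3=snap("scene","s4")
x=cv2.resize(im[:200,180:380],(400,400)); 
cv2.imwrite("pics/c4.png",np.hstack([x,cv2.resize(im2[160:230,215:285],(400,400))])[:,:,::-1])
```

```text
[559.10668871  -7.67151123 153.8414372 ] [3.13963438e+00 2.00890967e-04 1.39455442e+00]
```

View pics/c4.png

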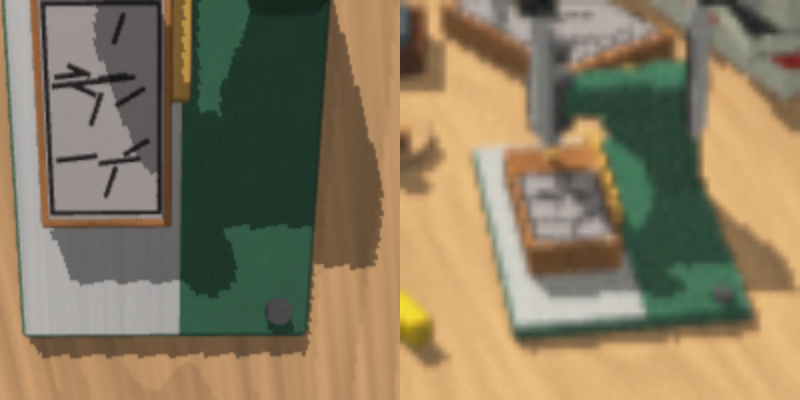

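The crop shows the block's near end at crop row 222, the fence end at (180,102) and the bed end at row 334. The block is released and lies along the fence. Checking the distances: block end to bed end should be 60 mm, and fence end to block end 60 mm.

Run:
```python
from h import *
c=get_calibration("wrist"); z=np.load("pics/w4.npz");P=z["P"];im=z["im"];Z=P[...,2]
hsv=cv2.cvtColor(im,cv2.COLOR_RGB2HSV);H,S,V=[hsv[...,i].astype(int) for i in range(3)]
y=np.array([.170,.9854]);x=np.array([.9854,-.170])
for u in (208,220,235,250):
    b=np.nonzero((Z[:,u]>31)&(Z[:,u]<42))[0]; b=b[b<130].max()
    e=np.nonzero((Z[:,u]>8)&(Z[:,u]<17))[0];e=e[e<190].max()
    print(u,b,e,"block",ray(u,b+.5,36,c)[:2]@y,"bed",ray(u,e+.5,12,c)[:2]@y)
m=(Z>17)&(Z<26)&(H>12)&(H<32)&(S>120);v,u=np.mgrid[:384,:512];m&=(u>255)&(u<285)&(v<70)
for uu in range(267,275): 
    r=np.nonzero(m[:,uu])[0]
    if len(r): print(uu,r.max(),ray(uu,r.max()+.5,22,c)[:2]@y)
L=[];
for r in range(5,45,5):
    b=np.nonzero((Z[r]>31)&(Z[r]<42)&(u[r]<280))[0]; f=np.nonzero(m[r])[0]; L.append([ray(b.min()-.5,r,36,c)[:2]@x,ray(b.max()+.5,r,36,c)[:2]@x,ray(f.min()-.5,r,22,c)[:2]@x])
print(np.round(L,1))
```

```text
208 113 167 block 162.41614505665478 bed 103.55759532275742
220 113 167 block 162.3952144159618 bed 103.53597462537931
235 113 167 block 162.36905317915017 bed 103.50895099382531
250 112 167 block 163.29334067633926 bed 103.48192985102663
267 50 221.42129507988358
268 50 221.4194020847829
269 50 221.41750910015412
270 50 221.4156161259971
271 50 221.4137231623118
272 50 221.41183020909816
273 50 221.409937266356
274 50 221.4080443340853
[[501.2 564.8 565.4]
 [501.9 564.8 565.4]
 [501.7 564.9 565.5]
 [501.5 564.9 566.5]
 [501.2 565.  565.6]
 [501.9 565.  565.6]
 [501.7 565.  565.6]
 [501.5 565.1 565.7]]
```

>>> {"fn": "jog_arm", "kwargs": {
  "plan": [-0.07, -0.275, 0.06, 0, 0, -83, -0.07, -0.275, 0.06, 0, 0, -83, -0.07, -0.275, 0.06, 0, 0, -83, -0.07, -0.275, 0.06, 0, 0, -83, -0.07, -0.275, 0.06, 0, 0, -83, -0.07, -0.275, 0.06, 0, 0, -83, -0.07, -0.275, 0.06, 0, 0, -83, -0.07, -0.275, 0.06, 0, 0, -83, -0.07, -0.275, 0.06, 0, 0, -83, -0.07, -0.275, 0.06, 0, 0, -83, -0.07, -0.275, 0.06, 0, 0, -83, -0.07, -0.275, 0.06, 0, 0, -83]
}}

```text
clock: 8.25
eef_pos: [489.2, -279.0, 212.5]
eef_rot: [-3.141, 0.001, -0.047]
wrist_force: [0.5, 0.1, 0.3]
finger_gap: 84.0
finger_force: 0.0
```

Run:
```python
from h import *
s=manip.read_state(); print(s["eef_pos"],s["eef_rot"],s["joints"])
im,d,c=snap("wrist","w5");P=pts(d,c);Z=P[...,2];v,u=np.mgrid[:384,:512]
hsv=cv2.cvtColor(im,cv2.COLOR_RGB2HSV);H,S,V=[hsv[...,i].astype(int) for i in range(3)]
m=(Z>12)&(Z<95)&(np.abs(P[...,1]+288)<60)&(P[...,0]>390)&(P[...,0]<620)&(d>0)&(v<300);p=P[m]
print(len(p),p.min(0),p.max(0))
ax=[]
for x0 in range(400,615,10):
    q=p[np.abs(p[:,0]-x0)<3]
    if len(q)>5: 
        lo,hi=np.percentile(q[:,1],[1,99]); print(x0,round(lo,1),round(hi,1),round((lo+hi)/2,1),round(hi-lo,1),round(q[:,2].max(),1))
f=(S<60)&(Z<9)&(Z>1)&(np.abs(P[...,0]-500)<150)&(np.abs(P[...,1]+285)<130)&(V>60)&(v<250);r=cv2.minAreaRect(P[f][:,:2].astype(np.float32));print(r)
```

```text
[ 489.19353309 -279.00974042  212.49099626] [-3.14119775e+00  5.16734645e-04 -4.66286614e-02] [-5.83401550e-01  3.24374908e-01  1.47245863e+00  7.70793706e-05
  1.34540512e+00  1.03400629e+00]
6277 [ 404.43298183 -345.32961645   15.68589715] [ 602.84182039 -274.10387873   79.34742725]
410 -311.7 -278.2 -295.0 33.5 41.1
420 -312.2 -278.6 -295.4 33.6 41.7
430 -309.1 -282.9 -296.0 26.2 42.2
440 -310.7 -284.6 -297.6 26.0 43.3
450 -310.9 -285.0 -298.0 25.9 44.2
460 -312.2 -285.6 -298.9 26.6 44.9
470 -313.5 -287.1 -300.3 26.4 46.6
480 -313.6 -287.5 -300.5 26.2 47.4
490 -315.0 -288.1 -301.6 26.9 48.8
500 -315.1 -289.5 -302.3 25.6 50.0
510 -329.8 -277.8 -303.8 52.0 61.9
520 -331.5 -277.1 -304.3 54.5 64.3
530 -332.5 -276.4 -304.5 56.1 66.9
540 -335.1 -276.8 -305.9 58.3 69.5
550 -336.8 -276.3 -306.5 60.5 71.4
560 -340.1 -275.7 -307.9 64.5 74.5
570 -341.9 -275.1 -308.5 66.9 76.9
580 -342.8 -274.5 -308.6 68.3 78.0
590 -343.1 -275.0 -309.1 68.1 79.3
600 -329.4 -277.3 -303.3 52.2 71.3
((477.6732177734375, -305.9650573730469), (160.0928955078125, 239.3728790283203), 79.22008514404297)
```

View pics/w5.png

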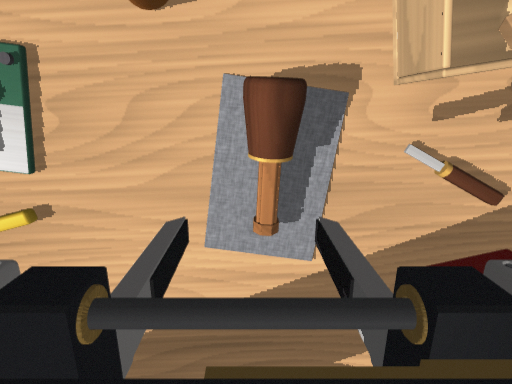

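The wrist view shows the mallet upright in frame: its head at (275,115), its grip at about (268,190) and its knob at (265,228). It lies wholly on the felt.

>>> {"fn": "jog_arm", "kwargs": {
  "plan": [0, -0.0225, -0.05, 0, 0, -2.2, 0, -0.0225, -0.1, 0, 0, -2.2, 0, -0.0225, -0.15, 0, 0, -2.2, 0, -0.0225, -0.185, 0, 0, -2.2, 0, -0.0225, -0.201, 0, 0, -2.2, 0, -0.0225, -0.201, 0, 0, -2.2, 0, -0.0225, -0.201, 0, 0, -2.2]
}}

```text
clock: 9.0
eef_pos: [489.3, -302.4, 12.6]
eef_rot: [3.141, -0.001, -0.088]
wrist_force: [0.2, -0.4, 0.6]
finger_gap: 84.1
finger_force: 0.0
```

>>> {"fn": "jog_arm", "kwargs": {
  "plan": [0, 0, 0, 0, 0, 0, 0, 0, 0, 0, 0, 0, 0, 0, 0, 0, 0, 0, 0, 0, 0, 0, 0, 0, 0, 0, 0, 0, 0, 0, 0, 0, 0, 0, 0, 0, 0, 0, 0, 0, 0, 0, 0, 0, 0, 0, 0, 0],
  "claw": 0.0,
  "force": 60
}}

```text
clock: 9.8
eef_pos: [488.8, -302.2, 11.9]
eef_rot: [-3.141, 0.0, -0.089]
wrist_force: [0.4, 0.4, 0.2]
finger_gap: 27.0
finger_force: 60.0
```

>>> {"fn": "jog_arm", "kwargs": {
  "plan": [0, 0, 0.02, 0, 0, 0, 0, 0, 0.06, 0, 0, 0, 0, 0, 0.1, 0, 0, 0, 0, 0.02, 0.14, 0, 0, 0, 0.003, 0.06, 0.17, 0, 0, 0, 0.006, 0.1, 0.19, 0, 0, 0, 0.008, 0.145, 0.19, 0, 0, 0, 0.01, 0.19, 0.19, 0, 0, 0, 0.012, 0.235, 0.19, 0, 0, 0, 0.014, 0.28, 0.19, 0, 0, 0, 0.016, 0.325, 0.19, 0, 0, 0, 0.018, 0.37, 0.19, 0, 0, 0, 0.02, 0.41, 0.19, 0, 0, 0, 0.021, 0.445, 0.19, 0, 0, 0, 0.022, 0.47, 0.19, 0, 0, 0, 0.022, 0.485, 0.19, 0, 0, 0, 0.022, 0.493, 0.19, 0, 0, 0, 0.022, 0.493, 0.19, 0, 0, 0, 0.022, 0.493, 0.19, 0, 0, 0]
}}

```text
clock: 11.7
eef_pos: [510.9, 189.8, 201.7]
eef_rot: [3.141, 0.0, -0.09]
wrist_force: [-0.3, 0.3, -3.3]
finger_gap: 26.3
finger_force: 60.0
```

Run:
```python
from h import *
s=manip.read_state(); print(s["eef_pos"],s["eef_rot"],s["joints"],s["wrist_force"])
im,d,c=snap("wrist","w6");im2,d2,c2=snap("side","sd6");im3,d3,c3=snap("scene","s6")
P=pts(d3,c3)
# mallet points from scene in tool-frame
x=np.array([np.cos(s["eef_rot"][2]),np.sin(s["eef_rot"][2])]);q=P[(d3>0)&(P[...,2]>150)&(P[...,2]<290)];t=(q[:,:2]-s["eef_pos"][:2])
a=t@x;b=t@np.array([-x[1],x[0]])
for k in range(30,120,10):
    w=(np.abs(a-k)<5)&(np.abs(b)<50)
    if w.sum()>4: print(k,w.sum(),b[w].min().round(1),b[w].max().round(1),q[w,2].min().round(1),q[w,2].max().round(1))
cv2.imwrite("pics/c6.png",np.hstack([cv2.resize(im2[130:230,205:305],(380,380)),cv2.resize(im3[140:290,230:380],(380,380))])[:,:,::-1])
```

```text
[510.87906156 189.83301224 201.73340538] [ 3.14128859e+00  2.63324719e-04 -8.99505449e-02] [ 2.88656573e-01  2.92011476e-01  1.53998185e+00 -1.91677837e-04
  1.30995640e+00  1.94945287e+00] [-0.30880835  0.31052835 -3.31490509]
30 59 -20.7 29.9 218.6 253.4
40 67 -20.8 31.2 215.5 255.7
50 67 -20.9 32.8 217.9 257.6
60 76 -20.1 33.9 223.3 259.8
70 81 -25.7 35.3 213.6 263.0
80 83 -26.1 37.4 218.5 264.9
90 96 -26.8 38.6 218.0 266.1
100 114 -31.4 38.4 214.6 267.5
110 290 -29.3 36.1 198.3 263.9
```

View pics/c6.png

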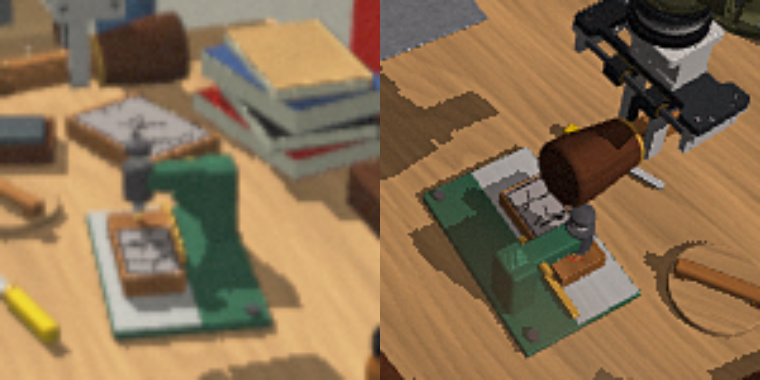

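The side and scene crops show the mallet level above the punch at (140,150) and (580,220), with the block seated along the fence. First blow, moderate.

>>> {"fn": "jog_arm", "kwargs": {
  "plan": [0, 0, -0.015, 0, 0, 0, 0, 0, -0.045, 0, 0, 0, 0, 0, -0.076, 0, 0, 0, 0, 0, -0.045, 0, 0, 0, 0, 0, -0.02, 0, 0, 0, 0, 0, 0, 0, 0, 0, 0, 0, 0, 0, 0, 0]
}}

```text
clock: 12.55
eef_pos: [512.0, 190.5, 204.5]
eef_rot: [-3.14, -0.004, -0.09]
wrist_force: [-0.1, 0.5, -3.8]
finger_gap: 26.7
finger_force: 59.9
```

```bash
cat > ck.py <<'E'
from h import *
import sys
n=sys.argv[1]; s=manip.read_state(); print(s["clock"],s["eef_pos"],s["eef_rot"],s["wrist_force"])
im,d,c=snap("wrist","w"+n);im2,d2,c2=snap("side","sd"+n);im3,d3,c3=snap("scene","s"+n)
P=pts(d3,c3);x=np.array([np.cos(s["eef_rot"][2]),np.sin(s["eef_rot"][2])]);q=P[(d3>0)&(P[...,2]>150)&(P[...,2]<290)];t=(q[:,:2]-s["eef_pos"][:2]);a=t@x;b=t@np.array([-x[1],x[0]])
print([ (k,round(float(q[(np.abs(a-k)<5)&(np.abs(b)<50),2].max()-s["eef_pos"][2]),1)) for k in(40,70,90)])
def comp(i,j,bx):
    A=i[bx[0]:bx[1],bx[2]:bx[3]];return cv2.resize(A,(400,400),interpolation=cv2.INTER_CUBIC)
cv2.imwrite(f"pics/c{n}.png",np.hstack([comp(im2,0,(160,200,225,265)),comp(im3,0,(205,255,285,335))])[:,:,::-1])
E
python3 ck.py 7
```

```text
12.55 [511.95691661 190.4787858  204.48961341] [-3.13982951 -0.00449287 -0.09000024] [-0.12693553  0.51377184 -3.78282771]
[(40, 53.1), (70, 63.7), (90, 67.8)]
```

>>> {"fn": "jog_arm", "kwargs": {
  "plan": [0.018, -0.002, 0, 0, 4, 0, 0.018, -0.002, 0, 0, 4, 0, 0.018, -0.002, 0, 0, 4, 0, 0.018, -0.002, -0.015, 0, 4, 0, 0.018, -0.002, -0.045, 0, 4, 0, 0.018, -0.002, -0.077, 0, 4, 0, 0.018, -0.002, -0.055, 0, 4, 0, 0.018, -0.002, -0.025, 0, 4, 0, 0.018, -0.002, 0, 0, 4, 0, 0.018, -0.002, 0, 0, 4, 0, 0.018, -0.002, 0, 0, 4, 0]
}}

```text
clock: 13.8
eef_pos: [528.3, 188.7, 200.8]
eef_rot: [3.135, 0.07, -0.089]
wrist_force: [-0.0, -0.7, -3.8]
finger_gap: 26.4
finger_force: 60.0
```

```bash
python3 ck.py 8
python3 - <<'E'
from h import *
for n in("6","7","8"):
    pass
E
```

```text
13.8 [528.2820146  188.68465252 200.76643312] [ 3.13516534  0.0698605  -0.08938137] [-0.03200676 -0.69978429 -3.82125159]
[(40, 54.6), (70, 63.4), (90, 68.0)]
```

>>> {"fn": "jog_arm", "kwargs": {
  "plan": [0, 0, -0.03, 0, 0, 0, 0, 0, -0.055, 0, 0, 0, 0, 0, -0.066, 0, 0, 0, 0, 0, -0.066, 0, 0, 0, 0, 0, -0.066, 0, 0, 0]
}}

```text
clock: 14.45
eef_pos: [529.2, 188.8, 136.5]
eef_rot: [3.136, 0.069, -0.089]
wrist_force: [0.2, 0.7, -2.4]
finger_gap: 26.5
finger_force: 60.0
```

>>> {"fn": "jog_arm", "kwargs": {
  "plan": [0, 0, -0.004, 0, 0, 0, 0, 0, -0.004, 0, 0, 0]
}}

```text
clock: 14.65
eef_pos: [528.9, 188.7, 132.1]
eef_rot: [3.136, 0.069, -0.089]
wrist_force: [-0.1, -0.1, -4.6]
finger_gap: 26.8
finger_force: 60.0
```

>>> {"fn": "jog_arm", "kwargs": {
  "plan": [0, 0, -0.003, 0, 0, 0, 0, 0, -0.003, 0, 0, 0]
}}

```text
clock: 14.85
eef_pos: [529.0, 188.8, 129.1]
eef_rot: [3.136, 0.069, -0.089]
wrist_force: [-1.1, -0.4, -0.3]
finger_gap: 26.4
finger_force: 60.0
```

>>> {"fn": "jog_arm", "kwargs": {
  "plan": [0, 0, -0.003, 0, 0, 0, 0, 0, -0.003, 0, 0, 0]
}}

```text
clock: 15.05
eef_pos: [529.0, 188.8, 125.8]
eef_rot: [3.136, 0.069, -0.089]
wrist_force: [0.9, 0.0, 0.5]
finger_gap: 26.4
finger_force: 60.0
```

>>> {"fn": "jog_arm", "kwargs": {
  "plan": [0, 0, -0.002, 0, 0, 0, 0, 0, -0.002, 0, 0, 0]
}}

```text
clock: 15.25
eef_pos: [529.0, 188.7, 123.8]
eef_rot: [3.135, 0.069, -0.089]
wrist_force: [0.7, 1.1, 0.7]
finger_gap: 26.7
finger_force: 60.0
```

>>> {"fn": "jog_arm", "kwargs": {
  "plan": [0, 0, -0.0015, 0, 0, 0, 0, 0, -0.0015, 0, 0, 0]
}}

```text
clock: 15.45
eef_pos: [529.0, 188.7, 122.3]
eef_rot: [3.135, 0.069, -0.089]
wrist_force: [1.2, -0.2, 2.0]
finger_gap: 26.2
finger_force: 60.0
```

>>> {"fn": "jog_arm", "kwargs": {
  "plan": [0, 0, -0.0015, 0, 0, 0, 0, 0, -0.0015, 0, 0, 0]
}}

```text
clock: 15.65
eef_pos: [529.0, 188.8, 121.2]
eef_rot: [3.136, 0.069, -0.089]
wrist_force: [-0.4, 0.6, 3.8]
finger_gap: 26.4
finger_force: 60.0
```

>>> {"fn": "jog_arm", "kwargs": {
  "plan": [0, 0, -0.0015, 0, 0, 0, 0, 0, -0.0015, 0, 0, 0]
}}

```text
clock: 15.85
eef_pos: [529.0, 188.9, 120.7]
eef_rot: [3.136, 0.069, -0.089]
wrist_force: [-7.0, -2.0, 14.5]
finger_gap: 26.5
finger_force: 60.0
```

>>> {"fn": "jog_arm", "kwargs": {
  "plan": [0, 0, 0.035, 0, 0, 0, 0, 0, 0.065, 0, 0, 0, 0, 0, 0.065, 0, 0, 0, 0, 0, 0.032, 0, 0, 0, 0, 0, -0.004, 0, 0, 0, 0, 0, 0.03, 0, 0, 0, 0, 0, 0.065, 0, 0, 0, 0, 0, 0.065, 0, 0, 0, 0, 0, 0.065, 0, 0, 0]
}}

```text
clock: 16.75
eef_pos: [528.3, 188.6, 182.7]
eef_rot: [3.135, 0.071, -0.09]
wrist_force: [-0.5, -0.2, -4.3]
finger_gap: 26.9
finger_force: 61.1
```

```bash
python3 ck.py 9
```

```text
16.75 [528.344289   188.55142081 182.73137381] [ 3.13479389  0.07100865 -0.08954893] [-0.48157968 -0.19425119 -4.33113958]
[(40, 107.0), (70, 83.1), (90, 86.8)]
```

>>> {"fn": "jog_arm", "kwargs": {
  "plan": [0, 0, -0.03, 0, 0, 0, 0, 0, -0.052, 0, 0, 0, 0, 0, -0.055, 0, 0, 0, 0, 0, -0.055, 0, 0, 0]
}}

```text
clock: 17.3
eef_pos: [528.5, 188.6, 128.7]
eef_rot: [3.135, 0.071, -0.09]
wrist_force: [0.2, 0.8, -3.7]
finger_gap: 26.6
finger_force: 61.1
```

>>> {"fn": "jog_arm", "kwargs": {
  "plan": [0, 0, -0.0015, 0, 0, 0, 0, 0, -0.0015, 0, 0, 0]
}}

```text
clock: 17.5
eef_pos: [529.2, 188.8, 128.6]
eef_rot: [3.136, 0.068, -0.089]
wrist_force: [-0.9, -0.4, -3.7]
finger_gap: 27.2
finger_force: 61.1
```

>>> {"fn": "jog_arm", "kwargs": {
  "plan": [0, 0, -0.0065, 0, 0, 0, 0, 0, -0.0065, 0, 0, 0]
}}

```text
clock: 17.7
eef_pos: [528.9, 188.8, 121.2]
eef_rot: [3.136, 0.069, -0.089]
wrist_force: [0.9, 0.5, -0.2]
finger_gap: 26.5
finger_force: 61.3
```

>>> {"fn": "jog_arm", "kwargs": {
  "plan": [0, 0, -0.0015, 0, 0, 0, 0, 0, -0.0015, 0, 0, 0]
}}

```text
clock: 17.9
eef_pos: [529.0, 188.8, 120.0]
eef_rot: [3.136, 0.069, -0.089]
wrist_force: [0.8, 0.8, -0.1]
finger_gap: 26.4
finger_force: 61.3
```

>>> {"fn": "jog_arm", "kwargs": {
  "plan": [0, 0, -0.0025, 0, 0, 0, 0, 0, -0.0025, 0, 0, 0]
}}

```text
clock: 18.1
eef_pos: [528.9, 188.8, 117.2]
eef_rot: [3.135, 0.069, -0.089]
wrist_force: [0.6, 0.4, -0.0]
finger_gap: 26.5
finger_force: 61.4
```

>>> {"fn": "jog_arm", "kwargs": {
  "plan": [0, 0, -0.002, 0, 0, 0, 0, 0, -0.002, 0, 0, 0]
}}

```text
clock: 18.3
eef_pos: [528.9, 188.8, 115.2]
eef_rot: [3.135, 0.069, -0.089]
wrist_force: [1.3, -0.1, -0.5]
finger_gap: 26.6
finger_force: 61.4
```

>>> {"fn": "jog_arm", "kwargs": {
  "plan": [0, 0, -0.002, 0, 0, 0, 0, 0, -0.002, 0, 0, 0]
}}

```text
clock: 18.5
eef_pos: [528.9, 188.7, 113.2]
eef_rot: [3.135, 0.069, -0.089]
wrist_force: [1.4, 0.1, 0.0]
finger_gap: 26.6
finger_force: 61.5
```

>>> {"fn": "jog_arm", "kwargs": {
  "plan": [0, 0, 0.03, 0, 0, 0, 0, 0, 0.065, 0, 0, 0, 0, 0, 0.085, 0, 0, 0, 0, 0, 0.085, 0, 0, 0, 0, 0, 0.085, 0, 0, 0]
}}

```text
clock: 19.0
eef_pos: [528.3, 188.6, 197.0]
eef_rot: [3.135, 0.071, -0.09]
wrist_force: [-0.3, 0.2, -5.2]
finger_gap: 26.6
finger_force: 61.1
```

```bash
cat > tilt.py <<'E'
from h import *
s=manip.read_state(); e=s["eef_pos"];yw=s["eef_rot"][2]; x=np.array([np.cos(yw),np.sin(yw)]);n=np.array([-x[1],x[0]])
print(s["clock"],e,s["eef_rot"])
for nm in("scene","side"):
    c=get_calibration(nm);im,d=camera(nm);P=pts(d,c);hsv=cv2.cvtColor(im,cv2.COLOR_RGB2HSV).astype(int)
    t=P[...,:2]-e[:2];a=t@x;b=t@n
    m=(d>0)&(a>-90)&(a<140)&(np.abs(b)<45)&(P[...,2]>e[2]-40)&(P[...,2]<e[2]+110)&(hsv[...,0]<16)&(hsv[...,1]>90)
    print(nm,m.sum())
    for k in range(-80,130,10):
        w=m&(np.abs(a-k)<4)
        if w.sum()>6: z=P[w][:,2]-e[2]; print(k,w.sum(),"z",z.min().round(1),z.max().round(1),"b",b[w].min().round(1),b[w].max().round(1))
E
python3 tilt.py
```

```text
19.0 [528.32500311 188.56672891 196.98242057] [ 3.13475671  0.07117355 -0.08953139]
scene 880
20 34 z 25.2 59.2 b -9.1 29.1
30 41 z 29.8 99.0 b -13.3 30.5
40 56 z 24.4 105.8 b -34.0 31.9
50 51 z 25.7 74.0 b -13.7 33.0
60 56 z 29.0 78.4 b -15.8 34.6
70 58 z 29.9 82.5 b -16.4 36.0
80 70 z 39.1 86.9 b -22.9 37.6
90 93 z 35.8 88.0 b -24.8 38.7
100 143 z 41.6 80.8 b -29.9 37.9
110 108 z 25.8 57.6 b -25.2 33.1
side 495
-80 15 z -8.5 16.2 b -19.9 7.6
-70 19 z -13.9 18.5 b -23.1 0.4
-60 19 z -6.9 21.4 b -23.5 3.3
-50 19 z -1.9 27.9 b -17.4 4.5
-40 20 z -6.8 29.9 b -18.7 9.2
-30 21 z 5.4 34.7 b -19.5 11.7
-20 15 z 7.3 34.1 b -15.8 5.8
-10 9 z 13.8 37.5 b -20.3 12.4
20 18 z 22.0 59.7 b -32.9 -3.7
30 31 z 11.8 65.6 b -33.7 -0.8
40 26 z 18.5 64.6 b -36.1 -15.6
50 29 z 19.6 69.1 b -41.5 -20.1
60 38 z 20.3 81.0 b -38.7 3.1
70 37 z 21.4 84.5 b -39.6 -0.6
80 42 z 22.4 89.6 b -41.9 2.3
90 29 z 25.1 85.2 b -41.1 5.5
100 9 z 30.9 61.2 b -39.3 -27.2
```

>>> {"fn": "jog_arm", "kwargs": {
  "plan": [0, 0, 0, 0, 5.5, 0, 0, 0, 0, 0, 11, 0, 0, 0, 0, 0, 11, 0, 0, 0, 0, 0, 11, 0, 0, 0, -0.008, 0, 11, 0, 0, 0, -0.038, 0, 11, 0, 0, 0, -0.071, 0, 11, 0, 0, 0, -0.04, 0, 11, 0, 0, 0, -0.01, 0, 11, 0, 0, 0, 0, 0, 11, 0, 0, 0, 0, 0, 11, 0]
}}

```text
clock: 20.2
eef_pos: [529.0, 188.9, 199.2]
eef_rot: [3.119, 0.258, -0.092]
wrist_force: [0.1, -0.5, -3.4]
finger_gap: 26.4
finger_force: 61.0
```

```bash
python3 tilt.py | awk '/eef|scene|side/||NR==1||$1>=40'
```

```text
20.2 [529.01915546 188.90137699 199.20507346] [ 3.11866554  0.25751237 -0.09189388]
scene 876
40 53 z 14.4 56.0 b -16.6 31.6
50 48 z 20.8 59.1 b -12.4 33.0
60 57 z 20.4 104.4 b -32.6 34.2
70 68 z 19.9 64.4 b -23.4 35.7
80 62 z 26.4 67.3 b -19.6 37.7
90 77 z 17.1 69.9 b -24.8 38.7
100 78 z 24.9 70.5 b -22.7 39.7
110 187 z 12.4 69.5 b -26.5 38.7
120 11 z 5.9 17.7 b -18.4 17.5
side 497
40 31 z 4.9 57.9 b -31.0 -0.1
50 32 z 2.9 58.9 b -32.6 -6.3
60 28 z 3.3 60.2 b -36.8 -9.8
70 29 z -2.3 56.5 b -38.3 -7.4
80 33 z 11.2 65.7 b -37.1 -0.4
90 31 z 4.5 68.0 b -39.5 0.5
100 37 z 8.9 67.1 b -40.8 -2.8
```

>>> {"fn": "jog_arm", "kwargs": {
  "plan": [0, 0, -0.03, 0, 0, 0, 0, 0, -0.055, 0, 0, 0, 0, 0, -0.062, 0, 0, 0, 0, 0, -0.062, 0, 0, 0, 0, 0, -0.062, 0, 0, 0]
}}

```text
clock: 20.8
eef_pos: [529.1, 188.8, 137.0]
eef_rot: [3.118, 0.26, -0.092]
wrist_force: [-0.1, -0.3, -2.7]
finger_gap: 26.3
finger_force: 61.0
```

>>> {"fn": "jog_arm", "kwargs": {
  "plan": [0, 0, -0.002, 0, 0, 0, 0, 0, -0.002, 0, 0, 0]
}}

```text
clock: 21.0
eef_pos: [529.1, 188.8, 134.9]
eef_rot: [3.118, 0.26, -0.092]
wrist_force: [0.6, -1.1, -3.7]
finger_gap: 26.3
finger_force: 61.0
```

>>> {"fn": "jog_arm", "kwargs": {
  "plan": [0, 0, -0.002, 0, 0, 0, 0, 0, -0.002, 0, 0, 0]
}}

```text
clock: 21.2
eef_pos: [528.8, 188.7, 132.3]
eef_rot: [3.118, 0.261, -0.092]
wrist_force: [-0.1, -0.1, -4.8]
finger_gap: 26.7
finger_force: 61.0
```

>>> {"fn": "jog_arm", "kwargs": {
  "plan": [0, 0, -0.002, 0, 0, 0, 0, 0, -0.002, 0, 0, 0]
}}

```text
clock: 21.4
eef_pos: [528.9, 188.7, 130.4]
eef_rot: [3.118, 0.26, -0.092]
wrist_force: [-0.8, 0.7, -0.7]
finger_gap: 26.3
finger_force: 61.3
```

>>> {"fn": "jog_arm", "kwargs": {
  "plan": [0, 0, -0.006, 0, 0, 0, 0, 0, -0.006, 0, 0, 0]
}}

```text
clock: 21.6
eef_pos: [528.9, 188.7, 123.8]
eef_rot: [3.118, 0.261, -0.092]
wrist_force: [1.2, -0.8, -0.5]
finger_gap: 26.6
finger_force: 61.4
```

>>> {"fn": "jog_arm", "kwargs": {
  "plan": [0, 0, -0.0015, 0, 0, 0, 0, 0, -0.0015, 0, 0, 0]
}}

```text
clock: 21.8
eef_pos: [528.9, 188.7, 122.8]
eef_rot: [3.118, 0.26, -0.092]
wrist_force: [0.1, 1.5, 0.5]
finger_gap: 26.4
finger_force: 61.4
```

>>> {"fn": "jog_arm", "kwargs": {
  "plan": [0, 0, -0.0015, 0, 0, 0, 0, 0, -0.0015, 0, 0, 0]
}}

```text
clock: 22.0
eef_pos: [528.9, 188.8, 121.3]
eef_rot: [3.118, 0.261, -0.092]
wrist_force: [0.7, 0.8, 1.1]
finger_gap: 26.6
finger_force: 61.5
```

>>> {"fn": "jog_arm", "kwargs": {
  "plan": [0, 0, -0.001, 0, 0, 0, 0, 0, -0.001, 0, 0, 0]
}}

```text
clock: 22.2
eef_pos: [528.9, 188.7, 120.3]
eef_rot: [3.118, 0.261, -0.092]
wrist_force: [0.4, -0.1, 0.6]
finger_gap: 26.7
finger_force: 61.5
```

>>> {"fn": "jog_arm", "kwargs": {
  "plan": [0, 0, -0.001, 0, 0, 0, 0, 0, -0.001, 0, 0, 0]
}}

```text
clock: 22.4
eef_pos: [528.9, 188.7, 119.3]
eef_rot: [3.118, 0.261, -0.092]
wrist_force: [0.7, 1.1, 0.3]
finger_gap: 26.7
finger_force: 61.5
```

>>> {"fn": "jog_arm", "kwargs": {
  "plan": [0, 0, -0.001, 0, 0, 0, 0, 0, -0.001, 0, 0, 0]
}}

```text
clock: 22.6
eef_pos: [528.9, 188.8, 118.6]
eef_rot: [3.118, 0.26, -0.092]
wrist_force: [0.3, -0.3, 3.9]
finger_gap: 26.4
finger_force: 61.7
```

>>> {"fn": "jog_arm", "kwargs": {
  "plan": [0, 0, 0.035, 0, 0, 0, 0, 0, 0.065, 0, 0, 0, 0, 0, 0.065, 0, 0, 0, 0, 0, 0.036, 0, 0, 0, 0, 0, 0.003, 0, 0, 0, 0, 0, 0.035, 0, 0, 0, 0, 0, 0.075, 0, 0, 0, 0, 0, 0.08, 0, 0, 0, 0, 0, 0.08, 0, 0, 0]
}}

```text
clock: 23.5
eef_pos: [528.7, 188.7, 197.5]
eef_rot: [3.118, 0.261, -0.092]
wrist_force: [-0.1, 0.3, -3.9]
finger_gap: 26.6
finger_force: 62.3
```

```bash
python3 tilt.py | awk '/eef|scene|side/||NR==1||$1>=40'
```

```text
23.5 [528.68162836 188.66194904 197.45048273] [ 3.11755378  0.26099099 -0.09245076]
scene 869
40 44 z 20.1 57.7 b -10.9 32.1
50 55 z 20.9 104.8 b -41.6 33.4
60 65 z 27.8 109.0 b -43.9 36.6
70 54 z 20.2 68.4 b -14.6 36.0
80 64 z 23.0 69.8 b -21.1 37.6
90 74 z 19.1 72.2 b -22.8 38.5
100 86 z 21.9 74.1 b -22.6 38.8
110 185 z 23.8 71.1 b -26.1 39.2
120 36 z 8.3 30.5 b -17.9 27.4
side 484
40 34 z 7.4 57.2 b -40.0 -2.0
50 31 z 4.7 58.7 b -35.5 -6.1
60 31 z 5.9 59.9 b -40.3 -10.0
70 26 z 11.0 58.9 b -37.0 -20.0
80 32 z 9.1 70.8 b -36.5 -2.5
90 36 z 9.7 71.5 b -38.0 -2.7
100 35 z 11.6 73.6 b -40.8 -4.1
```

>>> {"fn": "jog_arm", "kwargs": {
  "plan": [-0.006, -0.02, 0, 0, 1, 0, -0.012, -0.055, 0, 0, 2.5, 0, -0.016, -0.1, 0, 0, 2.5, 0, -0.02, -0.145, 0, 0, 2.5, 0, -0.024, -0.19, 0, 0, 2.5, 0, -0.028, -0.235, 0, 0, 2.5, 0, -0.032, -0.28, 0, 0, 2.5, 0, -0.036, -0.325, 0, 0, 2.5, 0, -0.04, -0.37, 0, 0, 2.5, 0, -0.042, -0.41, 0, 0, 2.5, 0, -0.044, -0.445, 0, 0, 2.5, 0, -0.0455, -0.47, -0.01, 0, 2.5, 0, -0.0455, -0.485, -0.03, 0, 2.5, 0, -0.0455, -0.49, -0.06, 0, 2.5, 0, -0.0455, -0.49, -0.1, 0, 2.5, 0, -0.0455, -0.49, -0.14, 0, 2.5, 0, -0.0455, -0.49, -0.165, 0, 2.5, 0, -0.0455, -0.49, -0.175, 0, 2.5, 0, -0.0455, -0.49, -0.175, 0, 2.5, 0, -0.0455, -0.49, -0.175, 0, 2.5, 0]
}}

```text
clock: 25.6
eef_pos: [483.7, -301.5, 24.1]
eef_rot: [3.113, 0.303, -0.094]
wrist_force: [0.4, 0.1, -3.4]
finger_gap: 26.8
finger_force: 62.3
```

>>> {"fn": "jog_arm", "kwargs": {
  "plan": [0, 0, -0.003, 0, 0, 0, 0, 0, -0.006, 0, 0, 0, 0, 0, -0.006, 0, 0, 0]
}}

```text
clock: 25.9
eef_pos: [483.3, -301.3, 17.4]
eef_rot: [3.113, 0.304, -0.094]
wrist_force: [0.2, -0.1, -4.1]
finger_gap: 26.4
finger_force: 62.3
```

>>> {"fn": "jog_arm", "kwargs": {
  "plan": [0, 0, -0.002, 0, 0, 0, 0, 0, -0.002, 0, 0, 0]
}}

```text
clock: 26.1
eef_pos: [483.3, -301.3, 15.3]
eef_rot: [3.114, 0.304, -0.094]
wrist_force: [0.2, 0.2, -3.9]
finger_gap: 26.7
finger_force: 62.3
```

>>> {"fn": "jog_arm", "kwargs": {
  "plan": [0, 0, -0.0015, 0, 0, 0, 0, 0, -0.0015, 0, 0, 0]
}}

```text
clock: 26.3
eef_pos: [483.3, -301.2, 13.7]
eef_rot: [3.114, 0.304, -0.093]
wrist_force: [-0.3, -0.3, -3.9]
finger_gap: 26.4
finger_force: 62.3
```

>>> {"fn": "jog_arm", "kwargs": {
  "plan": [0, 0, -0.001, 0, 0, 0, 0, 0, -0.001, 0, 0, 0]
}}

```text
clock: 26.5
eef_pos: [483.3, -301.3, 12.7]
eef_rot: [3.114, 0.304, -0.094]
wrist_force: [1.1, -0.1, -3.9]
finger_gap: 26.5
finger_force: 62.3
```

>>> {"fn": "jog_arm", "kwargs": {
  "plan": [0, 0, -0.0012, 0, 0, 0, 0, 0, -0.0012, 0, 0, 0]
}}

```text
clock: 26.7
eef_pos: [483.3, -301.2, 11.5]
eef_rot: [3.114, 0.304, -0.093]
wrist_force: [0.3, 0.0, -3.6]
finger_gap: 26.6
finger_force: 62.3
```

>>> {"fn": "jog_arm", "kwargs": {
  "plan": [0, 0, 0, 0, 0, 0, 0, 0, 0, 0, 0, 0, 0, 0, 0, 0, 0, 0, 0, 0, 0, 0, 0, 0, 0, 0, 0, 0, 0, 0],
  "claw": 0.06
}}

```text
clock: 27.2
eef_pos: [483.4, -301.3, 11.8]
eef_rot: [3.113, 0.304, -0.094]
wrist_force: [0.2, -0.3, 0.6]
finger_gap: 59.4
finger_force: 0.0
```

>>> {"fn": "jog_arm", "kwargs": {
  "plan": [0.006, 0, 0.03, 0, 0, 0, 0.01, 0, 0.07, 0, -5, 0, 0.01, 0, 0.12, 0, -12, 0, 0.01, 0.01, 0.17, 0, -17, 0, 0.01, 0.05, 0.18, 0, -17, 0, 0.01, 0.09, 0.18, 0, -17, 0, 0.01, 0.13, 0.18, 0, -17, 0, 0.01, 0.17, 0.18, 0, -24, 0, 0, 0.21, 0.18, 0, -32, 0, 0, 0.25, 0.18, 0, -40, 0, 0, 0.29, 0.18, 0, -48, 0, 0, 0.33, 0.18, 0, -56, 0, 0, 0.37, 0.17, 0, -64, 0, 0, 0.41, 0.16, 0, -67, 0, 0, 0.45, 0.14, 0, -67, 0, 0, 0.475, 0.12, 0, -67, 0, 0, 0.486, 0.105, 0, -67, 0, 0, 0.486, 0.105, 0, -67, 0, 0, 0.486, 0.105, 0, -67, 0]
}}

```text
clock: 29.1
eef_pos: [490.9, 132.5, 169.7]
eef_rot: [-3.012, -0.803, -0.112]
wrist_force: [-0.7, 0.6, -0.5]
finger_gap: 60.0
finger_force: 0.0
```

Run:
```python
from h import *
s=manip.read_state(); print(s["clock"],s["eef_pos"],s["eef_rot"],s["joints"])
im,d,c=snap("wrist","w10");im3,d3,c3=snap("scene","s10"); 
u,v=proj((575,185,36),c); print("peg px",u,v,"cam",c["origin"])
# mallet on felt
P=pts(d3,c3); m=(P[...,2]>14)&(P[...,2]<95)&(abs(P[...,1]+300)<60)&(P[...,0]>390)&(P[...,0]<620);p=P[m]
print("mallet",cv2.minAreaRect(p[:,:2].astype(np.float32)),p[:,2].max())
q=P[(np.hypot(P[...,0]-575,P[...,1]-186)<10)&(P[...,2]>100)];print("head top",np.percentile(q[:,2],95) if len(q) else 0)
u,v=int(u),int(v); u0=max(0,min(u-60,392));v0=max(0,min(v-60,264))
a=cv2.resize(im[v0:v0+120,u0:u0+120],(480,480),interpolation=cv2.INTER_CUBIC)
b=cv2.resize(im3[115:180,195:280],(320,245)); b=np.vstack([b,cv2.resize(im,(320,235))])
cv2.imwrite("pics/c10.png",np.hstack([a,b])[:,:,::-1])
PP=pts(d,c); w=(np.hypot(PP[...,0]-575,PP[...,1]-185)<9)&(PP[...,2]<46)&(PP[...,2]>30); print("peg area z",np.percentile(PP[w][:,2],[5,25,50,75,95,100]),w.sum())
```

```text
29.1 [490.92052746 132.51579109 169.68869987] [-3.01157563 -0.80328831 -0.11195617] [ 0.26871283 -0.06706432  2.24363987 -0.73130856  0.21847694  2.55393435]
peg px 216.56994619254937 211.05441041121406 cam [416.04486603 117.02813351 350.67463835]
mallet ((504.90313720703125, -287.8182373046875), (64.00090026855469, 200.2725830078125), 79.09040069580078) 79.27993298887759
head top 128.71567828717275
peg area z [36.55260901 37.14403671 37.50843201 38.03511519 38.77034767 39.62900798] 59
```

View pics/c10.png

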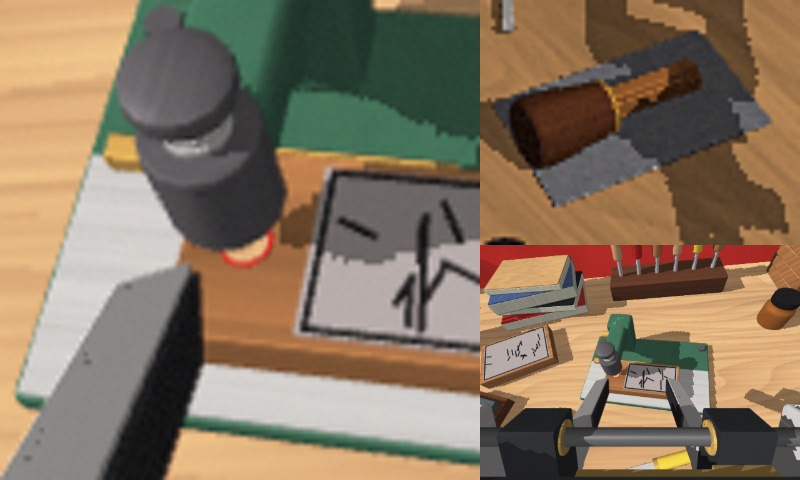

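The view shows the punch back up, the red ring with the peg level inside it at (248,248), the block along the fence, and the mallet lying wholly on the felt. The last joint is at the end of its range, so I back off now and compare the peg's height with the block's in the same image.

>>> {"fn": "jog_arm", "kwargs": {
  "plan": [-0.01, -0.03, 0.01, 0, 8, 0, -0.02, -0.06, 0.02, 0, 16, 0, -0.03, -0.09, 0.03, 0, 24, 0, -0.03, -0.12, 0.04, 0, 32, 0, -0.03, -0.14, 0.05, 0, 40, 0, -0.03, -0.15, 0.05, 0, 40, 0, -0.03, -0.15, 0.05, 0, 40, 0]
}}

```text
clock: 29.9
eef_pos: [460.9, -21.1, 221.5]
eef_rot: [-3.085, -0.106, -0.083]
wrist_force: [-0.7, 0.8, -0.3]
finger_gap: 59.8
finger_force: 0.0
```

Run:
```python
from h import *
s=manip.read_state(); print(s["clock"],s["eef_pos"],s["joints"],s["wrist_force"])
P=np.load("pics/w10.npz")["P"];z=P[...,2]
def f(n,m): print(n,m.sum(),np.percentile(z[m],[10,50,90]).round(2))
r=np.hypot(P[...,0]-575,P[...,1]-185);b=(z<46)&(z>30)
f("r<6",b&(r<6));f("6-10",b&(r>6)&(r<10));f("ring",b&(r>11)&(r<22));f("panel",b&(np.hypot(P[...,0]-564,P[...,1]-130)<20))
im,d,c=snap("side","sd11");P=pts(d,c);z=P[...,2]
x=np.array([.985,-.171]);y=np.array([.171,.985]);t=P[...,:2]-np.array([575,185]);m=(z>33)&(z<42)&(abs(t@x)<40)&(t@y<5)&(t@y>-135);print("block ext",(t@x)[m].min(),(t@x)[m].max(),(t@y)[m].min())
```

```text
29.9 [460.90876344 -21.14170707 221.48672136] [-0.16376715  0.02168407  1.81045622  0.06992566  1.20917014  1.46506391] [-0.65202992  0.77782125 -0.3238692 ]
r<6 17 [37.11 37.49 38.8 ]
6-10 61 [36.44 37.2  38.17]
ring 401 [36.28 37.11 37.9 ]
panel 819 [36.77 37.67 38.61]
block ext -34.95247233257735 28.93941006336865 -125.33042710834037
```

```bash
python3 -c "
from cell import manip
print(manip.sign_off())"
```

```text
the job is handed in; nothing more can be done
None
```

The job is handed in: the block sits along the fence with the peg under the punch, and the peg measures level with its face to within about half a millimetre. The punch has sprung back up and the mallet is back on the felt. One risk for judging: during the last look at the peg, the last joint read 2.554 rad, just past its 2.55 limit, before I backed it off.

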